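# Pull up the tapered plug of an air manifold and turn the air on

## Robot

A 6-joint arm with a two-finger parallel gripper is mounted at the origin on the work surface; the furniture and walls round the work are solid. World frame = base frame: x ahead of the robot, y to its left, z up, the work surface at z = 0. Lengths are in m, angles in rad, forces in N, time in s.
With the tool pointing down it reaches from about 0.25 to 0.775 m from the base axis. Payload 8.9 kg.
Tool frame: the origin (TCP) lies between the finger pads; the fingertips stand 19 mm ahead of it and the grasp point (between the pads) is the TCP; z points along the fingers, y is the line along which they close (so a half turn about z gives the same grasp; the last joint's range is limited). The gripper opens to 85 mm and grips with 20 to 120 N. Pads are 22 mm wide; open, the fingers measure 114 mm over their backs; the gripper's body (76 mm by 85 mm) begins 54 mm behind the grasp point. The pads swing forward as they close: fully open they stand 13 mm farther back than shut.
Start: joints at [0.981, 0.291, -0.153, 1.127, 0, 1.431], TCP at [0.229, 0.473, 0.25] pointing down, gripper open.
Joint ranges: [-2.52, 2.52], [-0.91, 1.74], [-1.3, 1.37], [-1.96, 2.02], [-1.52, 1.47], [-3.14, 3.14]. Speed limits (rad/s): [2.22, 2.22, 2.79, 3.14, 3.14, 3.14].

## Interface

Orientations are given as a unit quaternion [x, y, z, w].
In Python, from rig import arm gives the robot as it stands.
- The arm moves only by the tool step_arm, never from a script. Its argument "commands" is a list of rows, each an object of numbers: "dx", "dy", "dz": the shift along the tool's x, y, z normalised to -1 to 1, where 1 is 40 cm; "ax", "ay", "az": the turn, a rotation vector about the tool's x, y, z normalised to -1 to 1, where 1 is 90 degrees; "fingers": the opening, from 0 (shut) to 1 (fully open). In form: [{"dx": .., "dy": .., "dz": .., "ax": .., "ay": .., "az": .., "fingers": ..}, ...]. A call has exactly 5 rows; each row is the pose to reach, as a shift and turn from the pose commanded when the call began, along the tool's axes at that moment; what a row does not reach only later rows make up. A row lasts 1/10 s, in which the tool goes at most 50 mm and 8.59 degrees, less where a joint would pass 70% of its speed; a pose out of reach is approached as far as the arm can. A call with a number of a shift or a turn outside -1 to 1 is refused whole. A call with a gripper value outside its range is refused whole. The fingers move at their own pace and stop on an object; "newtons" is the grip in N (left out, the last holds). Time passes only in rows, so rows that repeat a pose let the fingers close, or fill a call up. It gives the time, the measured TCP pose, the force, the opening and the grip force at its end, in the units of the state.
- arm.observe(): the state, without advancing time (a new reading comes with each control period).
- arm.camera(name): name is "side" or "top" or "wrist"; returns (picture, depth): 384x512x3 uint8, blue, green, red; 384x512 float32, m along the optical axis (not along the pixel's ray), 0 where there is no reading.
- arm.get_calibration(name): a dict with "fov_y" (degrees; the focal length in pixels is half the picture's height over the tangent of half this angle, whatever the lens; pixels are square), "cx", "cy" (the principal point, pixels), "k1" (the pictures are not rectified: a ray, as slopes to the right and down, at radius r is drawn at 1 + k1 r^2 times it, then the intrinsics apply), "rvec" (rotation vector, rad) and "tvec" (3), from world to camera coordinates, as OpenCV has them; the wrist camera has in their place "tool_from_camera" (4x4, takes a point from camera to tool coordinates, whose origin is the TCP and whose axes are the flange's). Camera axes: x right, y down, z forward; pixel columns grow to the right and rows downward; lengths in m; the calibration is good to about 2 mm. A picture is of the moment at which its call begins: read the wrist's pose just before it. get_calibration takes no time and is no camera call.
- arm.sign_off(): hands the job in; it is judged then, once.
The state is a dict: "time_s": time; "qpos": joint angles; "joint_velocities": joint speeds; "effort": joint torques, N m; "position": TCP position; "tcp_rot": TCP orientation; "wrist_force": force on the tool from outside, world axes, zero at the start; "moment": the same for the moment, N m; "grip_width": opening from 0.0 (shut) to 1.0 (fully open); "gripper_force": force on a finger pad.
Only numpy, scipy, OpenCV 4.12 (cv2) and the standard library are available. Lean on these libraries where they do the work, as an engineer would, in place of code of your own. Each camera call takes 0.05 s, during which the arm holds its last target. There are 200 camera calls.

## Task

The brass T-bar plug in the air manifold has only been run in by fingers: turn it clockwise until its tapered thread pulls up snug, and no further, because forcing it would crack the aluminium port. Only when it is snug, open the tank's shut-off valve all the way, and leave the other things on the bench as they are.

Things in the scene. Friction and masses are not known exactly. Their poses are not given: they have to be found in the camera images.
- air_set: portable air set, fixed: plywood board 280 x 300 mm, 12 mm thick; on it a grey tank along y (100 mm thick, 280 long, axis 75 mm behind the origin, top 128 mm over the bench, gauge and relief valve on it up to 160 mm) and an aluminium manifold bar along y (34 x 236 mm, top 99 mm, 95 mm before the origin). Origin: under the board's middle, bench height; x from manifold to tank, z up
- plug_bar (a point): middle of the T-bar of the tapered brass plug: centre of the grip, on the plug's upright turning axis, 147 mm over the bench and 48 mm over the manifold's top, near the manifold's right end. Bar 60 mm long (point's x axis), 10 mm thick (y axis), 18 mm high. Clockwise seen from above tightens. Running in takes about 0.03 N m until the taper bites, after 0.6 to 2.4 rad of turn, different every time
- plug_tip (a point): foot of the plug on its axis, hidden in the port. Height 92.00 mm where the taper bites; it sinks 0.15 mm per rad, far below the measuring error: judge by torque. At the bite the torque steps up within 0.1 rad to 0.28 N m, then climbs 0.4 N m per rad. Let go, the plug springs back under 0.1 rad and stays. Snug: 0.08 to 0.75 rad past the bite, best at 0.35 N m; over 0.5 is over-tight for good
- valve_lever (a point): middle of the black sleeve of the ball valve's lever: sleeve 62 mm long, 16 mm wide, 10 mm high, 144 mm over the bench, 62 mm out from the stem. The point's y axis points along the lever, away from the stem
- valve_stem (a point): upright turning axis of the valve lever, at the lever's height (144 mm over the bench), 40 mm before the origin of air_set
- valve (a joint): angle of the valve lever, rad: 0 = shut (lever points along the air_set's y, across the pipe), 1.571 = fully open against its stop (lever along the pipe, pointing to the air_set's -x, over the manifold). It opens anticlockwise seen from above and takes 0.15 N m; it stays where it is left
- seal_tape: white spool of thread seal tape, 54 mm across, 14 mm high, loose on the right of the board; origin under its centre; to be left alone
- driver: screwdriver with red handle, 209 mm long (y axis), loose on the bench before the board; origin under its middle; to be left alone
- specs: safety spectacles, 141 x 142 x 42 mm, loose to the left of the board; origin under the middle; to be left alone
- cup: small turquoise cup of screws, 64 mm across, 62 mm high, loose before the board at the right; origin under its centre; to be left alone

How it is judged:
On the way, in this order (a step that is already met when the one before it is completed fails the run):
1. the plug is snug, while the valve is still shut (height (world z) of plug_tip between 0.091888 and 0.091988 m and value of joint valve below 0.3 rad), for 0.2 s.
2. the valve is fully open (value of joint valve above 1.45 rad), for 0.2 s.
At the end, for the whole second after the job is handed in: the plug stands 0.08 to 0.75 rad past the bite of its taper (its foot 0.012 to 0.112 mm lower than at the bite), the valve lever is within 0.12 rad of its open stop, and the seal tape, screwdriver, spectacles and cup lie within 30 mm of where they were (height (world z) of plug_tip between 0.091888 and 0.091988 m and value of joint valve above 1.45 rad and distance of each of seal_tape, driver, specs, cup from where it was at the start of the episode below 0.03 m); the robot touches nothing.
It fails at once if the plug is over-tightened (more than 0.75 rad past the bite of its taper) (height (world z) of plug_tip below 0.091888 m).
It fails at once if the valve is opened onto a plug that is not snug (value of joint valve above 0.5 rad and height (world z) of plug_tip above 0.091988 m).
It fails at once if a bystander is pushed more than 30 mm (distance of any of seal_tape, driver, specs, cup from where it was at the start of the episode above 0.03 m).
It also fails if it takes over 72 s, if anything falls off the work surface, if the arm or the gripper's body presses on something with over 40 N, if the wrist force passes 120 N, or if a joint passes its speed limit or range.

## Working session

There is one attempt and no reset: what is moved stays moved. The work goes in short steps, Python scripts to look and compute and a tool call to move; the robot and the scene stay as the last step left them, time stands still between calls to the robot, and variables do not carry over. Pictures are saved under pics/ and viewed, at most 10 in all, crops included, and the job is handed in when it is done.

Besides the shell and the picture viewer there is one more tool, called after "Request:" by a JSON object that holds its "fn" and its "kwargs", one argument or row to a line. step_arm: Moves the arm, as the interface text tells. Scaled input: -1 to 1 covers 40 cm each way for a shift and 90 degrees each way for a turn. Its arguments: {"type":"object","properties":{"commands":{"type":"array"},"newtons":{"type":"number"}},"required":["commands"]}

```bash
mkdir -p pics; cat > h.py <<'E'
import numpy as np, cv2
from rig import arm
from scipy.spatial.transform import Rotation as R
def cam(name):
    s=arm.observe(); im,d=arm.camera(name); c=arm.get_calibration(name)
    f=192/np.tan(np.radians(c["fov_y"])/2)
    if name=="wrist":
        T=np.eye(4);T[:3,:3]=R.from_quat(s["tcp_rot"]).as_matrix();T[:3,3]=s["position"]
        W=T@np.array(c["tool_from_camera"])
    else:
        V=np.eye(4);V[:3,:3]=R.from_rotvec(np.ravel(c["rvec"])).as_matrix();V[:3,3]=np.ravel(c["tvec"]);W=np.linalg.inv(V)
    return im,d,(f,c["cx"],c["cy"],c["k1"],W)
def slopes(K,px):
    f,cx,cy,k,_=K; p=np.atleast_2d(px).astype(float)
    q=(p-[cx,cy])/f; u=q.copy()
    for _ in range(30): u=q/(1+k*(u**2).sum(1,keepdims=True))
    return u
def onplane(K,px,z):
    u=slopes(K,px);W=K[4]; r=np.c_[u,np.ones(len(u))]@W[:3,:3].T
    return W[:3,3]+r*((z-W[2,3])/r[:,2])[:,None]
def cloud(K,d):
    v,u=np.mgrid[:384,:512]; s=slopes(K,np.c_[u.ravel(),v.ravel()]);z=d.ravel()[:,None]
    return ((np.c_[s,np.ones(len(s))]*z)@K[4][:3,:3].T+K[4][:3,3]).reshape(384,512,3)
E
python3 - <<'E'
from h import *
for n in("top","side"):
    im,d,K=cam(n); cv2.imwrite(f"pics/{n}0.png",im); np.savez(f"{n}0.npz",im=im,d=d); print(n,K)
print(arm.observe())
E
```

```text
top (np.float64(421.3974884389654), 256.59940957880093, 194.84617368424927, -0.09343170589468919, array([[ 0.02227672, -0.9689591 ,  0.24621536,  0.35527483],
       [-0.9997479 , -0.02089857,  0.00820925,  0.19280491],
       [-0.00280888, -0.24633617, -0.96918038,  0.97263444],
       [ 0.        ,  0.        ,  0.        ,  1.        ]]))
side (np.float64(488.29944693231425), 265.95341786117586, 185.33735193836463, -0.02818968556767373, array([[ 0.92834284, -0.13515534,  0.34628401,  0.15773388],
       [-0.37149931, -0.3697972 ,  0.85160924, -0.82016227],
       [ 0.01295532, -0.91922961, -0.39350869,  0.56925701],
       [ 0.        ,  0.        ,  0.        ,  1.        ]]))
{'time_s': 0.1, 'qpos': array([ 9.80691104e-01,  2.91236049e-01, -1.54030765e-01,  1.12669008e+00,
        3.09577701e-05,  1.43149977e+00]), 'joint_velocities': array([-0.0010322 , -0.00097448,  0.00036614, -0.00013112,  0.00074894,
       -0.00070532]), 'effort': array([ 1.77956415e-03, -5.37977064e+01,  3.31919038e+01,  9.19728249e-03,
       -2.10985900e-04,  5.18934894e-05]), 'position': array([0.22852541, 0.4722578 , 0.24979092]), 'tcp_rot': array([ 2.23500456e-01,  9.74703652e-01, -5.36598371e-04, -2.21430748e-04]), 'wrist_force': array([-0.24926097,  0.03007093, -1.18488594]), 'moment': array([-0.07004372, -0.00324572,  0.04216995]), 'gripper_force': 0.0, 'grip_width': 0.9962024565677351}
```

View pics/top0.png

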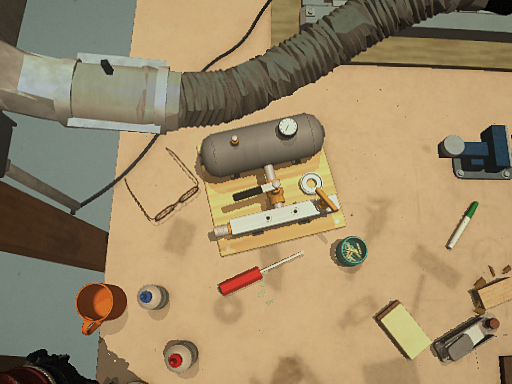

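View pics/side0.png

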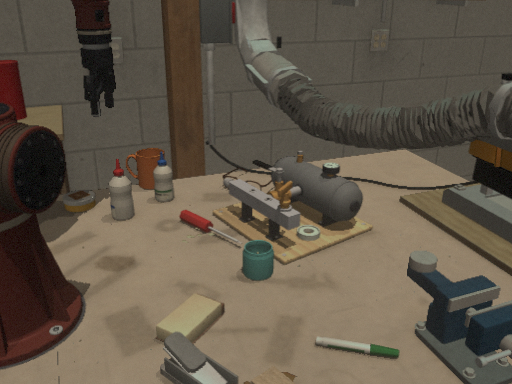

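The top view shows the tank (~262,145), manifold (~265,218), T-bar (~326,200), valve sleeve (~247,194), stem (~275,188), tape (311,184). There is a duct above, behind the tank. Next I'll measure with depth and an enlarged crop.

```bash
python3 - <<'E'
from h import *
im,d,K=cam("top"); P=cloud(K,d)
cv2.imwrite("pics/crop1.png",cv2.resize(im[110:270,190:370],None,fx=4,fy=3.6,interpolation=cv2.INTER_CUBIC)[:600,:720])
for n,p in dict(bar=(325,200),sleeve=(247,194),mid=(265,218),tape=(302,184),duct1=(215,100),duct2=(300,70),duct3=(110,95),tank=(262,140),cup=(350,250),drv=(240,280)).items(): print(n,P[p[1],p[0]].round(3))
m=(P[...,2]>.2)&(P[...,1]<.45); print("high pts min x by y:")
for y in np.arange(-.2,.5,.1):
    q=P[m&(abs(P[...,1]-y)<.05)]
    if len(q): print(round(y,1),q[:,0].min().round(3),q[:,2].min().round(3))
# manifold top: points with height .09-.105
m=(abs(P[...,2]-.099)<.008); m[:160]=0;m[250:]=0;m[:,:200]=0;m[:,345:]=0
hsv=cv2.cvtColor(im,cv2.COLOR_BGR2HSV)
for nm,mm in(("man",m&(hsv[...,1]<60)),("z>.13",(P[...,2]>.13)&(P[...,2]<.165)&(np.mgrid[:384,:512][0]>165)&(np.mgrid[:384,:512][1]>200)&(np.mgrid[:384,:512][1]<345)&(np.mgrid[:384,:512][0]<250))):
    n,l,st,c=cv2.connectedComponentsWithStats(mm.astype(np.uint8))
    for i in range(1,n):
        if st[i,4]>15: 
            q=P[l==i]; print(nm,st[i],c[i].round(1),q.mean(0).round(4)); print(cv2.minAreaRect((q[:,:2]*1000).astype(np.float32)))
E
```

```text
bar [0.556 0.063 0.154]
sleeve [0.566 0.219 0.15 ]
mid [0.527 0.181 0.101]
tape [0.625 0.095 0.024]
duct1 [0.702 0.277 0.289]
duct2 [0.773 0.123 0.277]
duct3 [0.676 0.442 0.355]
tank [0.692 0.191 0.127]
cup [ 0.47  -0.009  0.042]
drv [0.401 0.233 0.026]
high pts min x by y:
-0.2 0.88 0.302
-0.1 0.849 0.263
0.0 0.798 0.237
0.1 0.74 0.218
0.2 0.355 0.2
0.3 0.642 0.223
0.4 0.216 0.249
man [268 165   6  14  32] [270.1 172. ] [0.631  0.1719 0.0929]
((632.0403442382812, 171.30215454101562), (31.360200881958008, 8.976917266845703), 6.483105182647705)
man [328 194  12  16  77] [334.3 200.1] [0.5694 0.0338 0.0985]
((565.8650512695312, 34.6524658203125), (32.98394775390625, 15.524474143981934), 17.053024291992188)
man [ 230  200   90   35 1356] [273.  216.7] [0.5306 0.1644 0.0985]
((536.5485229492188, 163.3035125732422), (43.548927307128906, 189.36244201660156), 14.953712463378906)
man [326 207   5   5  17] [328.  209.4] [0.5484 0.048  0.1003]
((548.7201538085938, 48.69160079956055), (7.193389415740967, 9.174257278442383), 17.3795223236084)
man [214 228  14   5  32] [220.9 230.1] [0.5002 0.2739 0.0934]
((499.35693359375, 274.4066467285156), (7.703856468200684, 27.756366729736328), 9.204390525817871)
z>.13 [233 180  48  21 382] [256.2 190.1] [0.5748 0.2008 0.1478]
((575.641845703125, 201.00497436523438), (16.76002311706543, 99.31104278564453), 19.008569717407227)
z>.13 [315 187  23  25 197] [325.5 199.2] [0.5579 0.0611 0.1512]
((558.4909057617188, 60.989444732666016), (58.35892868041992, 12.49010944366455), 39.446937561035156)
```

View pics/crop1.png

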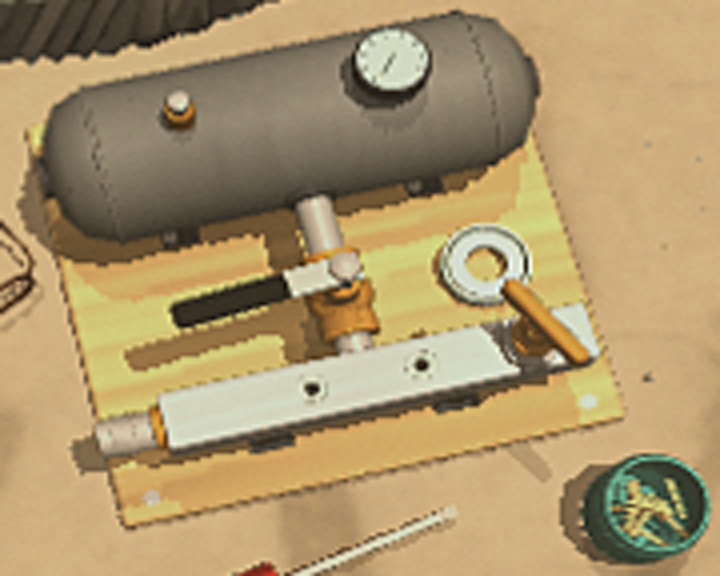

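The crop confirms a T-bar of about 58 mm running at ~40° from world x, centred near (0.558, 0.061). The lever is shut, pointing left from the stem, and the air set's yaw is ~15°. I'm moving in to hover and look with the wrist camera.

Request:
{"fn": "step_arm", "kwargs": {
  "commands": [
    {"dx":-0.11,"dy":-0.052,"az":-0.09,"fingers":1},
    {"dx":-0.22,"dy":-0.104,"az":-0.18,"fingers":1},
    {"dx":-0.33,"dy":-0.156,"az":-0.27,"fingers":1},
    {"dx":-0.44,"dy":-0.208,"az":-0.36,"fingers":1},
    {"dx":-0.54,"dy":-0.256,"az":-0.45,"fingers":1}
  ]
}}

```text
invalid input
```

```bash
cat >> h.py <<'E'
def go(x,y,z,yaw=None):
    "moves (tool units) to world x,y,z and tool-x yaw in deg"
    s=arm.observe(); M=R.from_quat(s["tcp_rot"]).as_matrix()
    t=M.T@(np.array([x,y,z])-s["position"])/.4
    yw=np.degrees(np.arctan2(M[1,0],M[0,0]))
    print("t",s["time_s"],"pos",s["position"].round(4),"yaw",yw.round(2),"zax",M[:,2].round(3),"q",s["qpos"].round(3))
    print("d",t.round(4), "az", None if yaw is None else round(((yw-yaw+180)%360-180)/90,4))
E
python3 -c "
from h import *
go(.54,.07,.3,220)"
```

```text
t 0.15 pos [0.2286 0.4723 0.2499] yaw 154.17 zax [-0.001 -0.001 -1.   ] q [ 0.981  0.291 -0.154  1.127 -0.     1.431]
d [-1.139  -0.5661 -0.1249] az -0.7314
```

Request:
{"fn": "step_arm", "kwargs": {
  "commands": [
    {"dx":-0.11,"dy":-0.052,"dz":0,"ax":0,"ay":0,"az":-0.09,"fingers":1},
    {"dx":-0.22,"dy":-0.104,"dz":0,"ax":0,"ay":0,"az":-0.18,"fingers":1},
    {"dx":-0.33,"dy":-0.156,"dz":0,"ax":0,"ay":0,"az":-0.27,"fingers":1},
    {"dx":-0.44,"dy":-0.208,"dz":0,"ax":0,"ay":0,"az":-0.36,"fingers":1},
    {"dx":-0.54,"dy":-0.256,"dz":0,"ax":0,"ay":0,"az":-0.45,"fingers":1}
  ]
}}

```text
time_s: 0.65
position: [0.3674, 0.3003, 0.2502]
tcp_rot: [-0.104, 0.995, -0.0, -0.0]
wrist_force: [0.7, 0.3, 0.9]
grip_width: 0.999
gripper_force: 0.0
```

```bash
python3 -c "
from h import *
go(.54,.07,.3,220)"
```

```text
t 0.65 pos [0.3674 0.3003 0.2502] yaw -168.08 zax [-0. -0. -1.] q [ 0.531  0.195 -0.281  1.095 -0.     0.323]
d [-0.3032 -0.6524 -0.1245] az -0.312
```

Request:
{"fn": "step_arm", "kwargs": {
  "commands": [
    {"dx":-0.05,"dy":-0.11,"dz":-0.025,"ax":0,"ay":0,"az":-0.09,"fingers":1},
    {"dx":-0.1,"dy":-0.22,"dz":-0.05,"ax":0,"ay":0,"az":-0.18,"fingers":1},
    {"dx":-0.15,"dy":-0.33,"dz":-0.075,"ax":0,"ay":0,"az":-0.27,"fingers":1},
    {"dx":-0.2,"dy":-0.44,"dz":-0.1,"ax":0,"ay":0,"az":-0.31,"fingers":1},
    {"dx":-0.25,"dy":-0.53,"dz":-0.125,"ax":0,"ay":0,"az":-0.31,"fingers":1}
  ]
}}

```text
time_s: 1.15
position: [0.5034, 0.1177, 0.299]
tcp_rot: [-0.34, 0.941, 0.0, -0.0]
wrist_force: [1.9, 1.7, 0.4]
grip_width: 1.0
gripper_force: 0.0
```

```bash
python3 - <<'E'
from h import *
go(.558,.061,.25,220)
im,d,K=cam("wrist"); cv2.imwrite("pics/w1.png",im); np.savez("w1.npz",im=im,d=d); print(K)
P=cloud(K,d);hsv=cv2.cvtColor(im,cv2.COLOR_BGR2HSV)
m=(P[...,2]>.135)&(P[...,2]<.175)&(d>0)
n,l,st,c=cv2.connectedComponentsWithStats(m.astype(np.uint8))
for i in range(1,n):
    if st[i,4]>60:
        q=P[l==i]; print(st[i],c[i].round(1),q.mean(0).round(4),np.median(q[:,2]).round(4),cv2.minAreaRect((q[:,:2]*1000).astype(np.float32)))
E
```

```text
t 1.15 pos [0.5034 0.1177 0.299 ] yaw -140.3 zax [-0.  0. -1.] q [ 0.088  0.254 -0.076  1.242  0.    -0.605]
d [-0.0145 -0.1962  0.1224] az -0.0033
(np.float64(324.17943390951285), 258.7478995465887, 195.8966151254772, -0.08803217183741104, array([[-6.39513153e-01,  7.29993106e-01,  2.41107844e-01,
         4.40640575e-01],
       [ 7.68780141e-01,  6.07186453e-01,  2.00752851e-01,
         6.66027596e-02],
       [ 1.50781292e-04,  3.13743011e-01, -9.49507925e-01,
         4.23617598e-01],
       [ 0.00000000e+00,  0.00000000e+00,  0.00000000e+00,
         1.00000000e+00]]))
[159 159  23  67 975] [169.3 191.3] [0.5566 0.0607 0.1532] 0.1556 ((558.257080078125, 61.59510040283203), (59.53705596923828, 13.453054428100586), 41.341468811035156)
[ 227  266   96   43 1546] [273.1 287.5] [0.5748 0.1973 0.1488] 0.149 ((575.74267578125, 200.23475646972656), (17.131153106689453, 98.50645446777344), 19.333267211914062)
[150 322  20  32 381] [160.2 337.3] [0.6995 0.1452 0.1508] 0.1532 ((702.1837158203125, 146.78860473632812), (30.937362670898438, 13.57587718963623), 61.60050582885742)
```

View pics/w1.png

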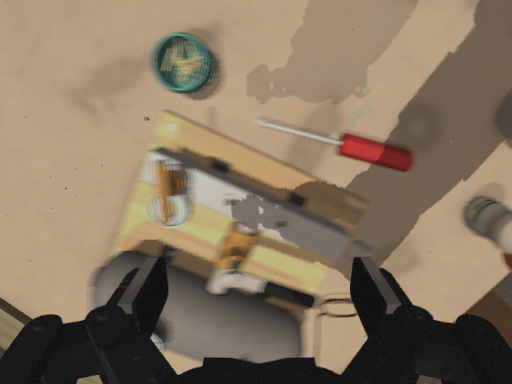

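Blurred by motion, but it agrees with the top view: T-bar centre (0.558, 0.0615) at ~41°, sleeve at left of stem. I'm moving over the bar and partly down.

```bash
python3 -c "
from h import *
go(.5583,.0613,.2,-139.5)"
```

```text
t 1.2 pos [0.5086 0.1127 0.3004] yaw -140.66 zax [ 0.005 -0.003 -1.   ] q [ 0.079  0.257 -0.067  1.242 -0.003 -0.607]
d [-0.0142 -0.1769  0.2519] az -0.0129
```

Request:
{"fn": "step_arm", "kwargs": {
  "commands": [
    {"dx":-0.01,"dy":-0.09,"dz":0.05,"ax":0,"ay":0,"az":-0.01,"fingers":1},
    {"dx":-0.014,"dy":-0.17,"dz":0.13,"ax":0,"ay":0,"az":-0.01,"fingers":1},
    {"dx":-0.014,"dy":-0.17,"dz":0.24,"ax":0,"ay":0,"az":-0.01,"fingers":1},
    {"dx":-0.014,"dy":-0.17,"dz":0.25,"ax":0,"ay":0,"az":-0.01,"fingers":1},
    {"dx":-0.014,"dy":-0.17,"dz":0.25,"ax":0,"ay":0,"az":-0.01,"fingers":1}
  ]
}}

```text
time_s: 1.7
position: [0.5496, 0.0708, 0.1984]
tcp_rot: [-0.345, 0.938, 0.001, -0.001]
wrist_force: [-0.1, -0.0, 0.5]
grip_width: 0.999
gripper_force: 0.0
```

```bash
python3 - <<'E'
from h import *
go(.5583,.0613,.147,-139.5)
im,d,K=cam("wrist"); cv2.imwrite("pics/w2.png",im)
P=cloud(K,d)
for lo,hi in((.15,.162),(.135,.175)):
  m=(P[...,2]>lo)&(P[...,2]<hi)&(d>0)
  n,l,st,c=cv2.connectedComponentsWithStats(m.astype(np.uint8))
  for i in range(1,n):
    if st[i,4]>100:
        q=P[l==i]; print(st[i],c[i].round(1),q.mean(0).round(4),np.median(q[:,2]).round(4),cv2.minAreaRect((q[:,:2]*1000).astype(np.float32)))
E
```

```text
t 1.7 pos [0.5496 0.0708 0.1984] yaw -139.6 zax [-0.003  0.    -1.   ] q [-0.004  0.381 -0.163  1.03   0.    -0.709]
d [-0.0015 -0.0325  0.1285] az -0.0011
[ 222  186   21   98 1648] [232.  234.4] [0.557  0.0585 0.1558] 0.1562 ((559.0177001953125, 59.73190689086914), (59.51605224609375, 10.236868858337402), 40.88815689086914)
[309 343  24  22 358] [321.1 353.1] [0.5876 0.1599 0.1536] 0.154 ((588.7462158203125, 161.44003295898438), (16.596923828125, 14.405925750732422), 80.0878677368164)
[ 222  184   25  100 1849] [232.7 232.6] [0.5564 0.0584 0.1545] 0.156 ((558.9561767578125, 59.85905456542969), (59.545475006103516, 15.031270980834961), 42.73600769042969)
[ 305  331   55   35 1112] [329.2 349.6] [0.5848 0.1665 0.1484] 0.1473 ((585.94873046875, 170.79440307617188), (17.32253646850586, 36.514190673828125), 19.0642147064209)
```

View pics/w2.png

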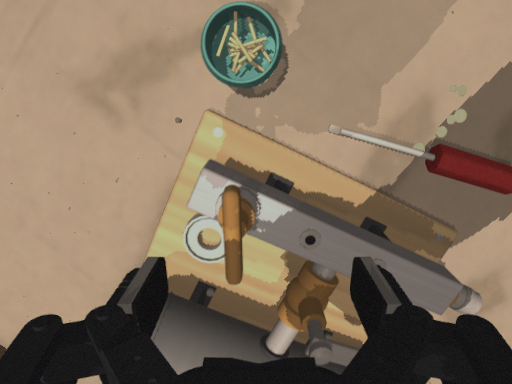

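A sharp view: the bar at (232,234) gives centre (0.559, 0.060), top z = 0.156 as it should be, angle ~41°. Descending, then closing gently.

Request:
{"fn": "step_arm", "kwargs": {
  "commands": [
    {"dx":-0.001,"dy":-0.035,"dz":0.02,"ax":0,"ay":0,"az":-0.01,"fingers":1},
    {"dx":-0.001,"dy":-0.035,"dz":0.08,"ax":0,"ay":0,"az":-0.01,"fingers":1},
    {"dx":-0.001,"dy":-0.035,"dz":0.128,"ax":0,"ay":0,"az":-0.01,"fingers":1},
    {"dx":-0.001,"dy":-0.035,"dz":0.128,"ax":0,"ay":0,"az":-0.01,"fingers":1},
    {"dx":-0.001,"dy":-0.035,"dz":0.128,"ax":0,"ay":0,"az":-0.01,"fingers":0.5}
  ]
}}

```text
time_s: 2.25
position: [0.5608, 0.0607, 0.1496]
tcp_rot: [-0.353, 0.936, -0.0, 0.001]
wrist_force: [0.4, -0.0, 0.4]
grip_width: 0.857
gripper_force: 0.0
```

```bash
python3 -c "
from h import *
go(.5588,.0602,.147,-139.2);print(arm.observe())"
```

```text
t 2.25 pos [0.5608 0.0607 0.1496] yaw -138.65 zax [ 0.002 -0.    -1.   ] q [-0.022  0.436 -0.215  0.918  0.    -0.744]
d [0.0046 0.0025 0.0065] az 0.0061
{'time_s': 2.25, 'qpos': array([-2.18775516e-02,  4.36199359e-01, -2.14596131e-01,  9.17654535e-01,
        2.79925636e-05, -7.43515259e-01]), 'joint_velocities': array([-0.00319897, -0.00712542,  0.00785077, -0.00297192, -0.0003121 ,
       -0.00203699]), 'effort': array([-6.00549253e-02, -5.90993679e+01,  2.93259466e+01, -7.97914225e-02,
       -2.89766365e-03,  1.74367869e-03]), 'position': array([0.5608209 , 0.06065464, 0.14961882]), 'tcp_rot': array([-3.53040250e-01,  9.35607399e-01, -4.25097904e-04,  1.09351292e-03]), 'wrist_force': array([ 0.40484881, -0.04440065,  0.39861105]), 'moment': array([-0.01771065, -0.01784222, -0.01494368]), 'gripper_force': 0.0, 'grip_width': 0.8568075056064922}
```

Request:
{"fn": "step_arm", "kwargs": {
  "commands": [
    {"dx":0.004,"dy":0.002,"dz":0.006,"ax":0,"ay":0,"az":0,"fingers":0.4},
    {"dx":0.004,"dy":0.002,"dz":0.006,"ax":0,"ay":0,"az":0,"fingers":0},
    {"dx":0.004,"dy":0.002,"dz":0.006,"ax":0,"ay":0,"az":0,"fingers":0},
    {"dx":0.004,"dy":0.002,"dz":0.006,"ax":0,"ay":0,"az":0,"fingers":0},
    {"dx":0.004,"dy":0.002,"dz":0.006,"ax":0,"ay":0,"az":0,"fingers":0}
  ],
  "newtons": 60
}}

```text
time_s: 2.75
position: [0.5591, 0.0591, 0.146]
tcp_rot: [-0.352, 0.936, -0.001, 0.001]
wrist_force: [0.8, -3.4, 5.6]
grip_width: 0.151
gripper_force: 58.5
```

Request:
{"fn": "step_arm", "kwargs": {
  "commands": [
    {"dx":0,"dy":0,"dz":0,"ax":0,"ay":0,"az":0,"fingers":0},
    {"dx":0,"dy":0,"dz":0,"ax":0,"ay":0,"az":0,"fingers":0},
    {"dx":0,"dy":0,"dz":0,"ax":0,"ay":0,"az":0,"fingers":0},
    {"dx":0,"dy":0,"dz":0,"ax":0,"ay":0,"az":0,"fingers":0},
    {"dx":0,"dy":0,"dz":0,"ax":0,"ay":0,"az":0,"fingers":0}
  ],
  "newtons": 60
}}

```text
time_s: 3.25
position: [0.5591, 0.0591, 0.146]
tcp_rot: [-0.352, 0.936, -0.001, 0.001]
wrist_force: [0.2, -4.0, 5.0]
grip_width: 0.15
gripper_force: 58.5
```

```bash
cat > s.py <<'E'
from h import *
s=arm.observe();M=R.from_quat(s["tcp_rot"]).as_matrix()
print("t %.2f q6 %.4f yaw %.2f"%(s["time_s"],s["qpos"][5],np.degrees(np.arctan2(M[1,0],M[0,0]))),"pos",s["position"].round(4),"F",s["wrist_force"].round(2),"M",s["moment"].round(3),"eff6 %.3f"%s["effort"][5],"grip %.3f %.1f"%(s["grip_width"],s["gripper_force"]))
E
python3 s.py
```

```text
t 3.25 q6 -0.7445 yaw -138.73 pos [0.5591 0.0591 0.146 ] F [ 0.17 -3.95  4.96] M [-0.668 -0.07   0.015] eff6 0.020 grip 0.150 58.5
```

Request:
{"fn": "step_arm", "kwargs": {
  "commands": [
    {"dx":0,"dy":0,"dz":0,"ax":0,"ay":0,"az":0.08,"fingers":0},
    {"dx":0,"dy":0,"dz":0,"ax":0,"ay":0,"az":0.16,"fingers":0},
    {"dx":0,"dy":0,"dz":0,"ax":0,"ay":0,"az":0.24,"fingers":0},
    {"dx":0,"dy":0,"dz":0,"ax":0,"ay":0,"az":0.32,"fingers":0},
    {"dx":0,"dy":0,"dz":0,"ax":0,"ay":0,"az":0.32,"fingers":0}
  ]
}}

```text
time_s: 3.75
position: [0.5588, 0.0598, 0.1459]
tcp_rot: [-0.107, 0.994, 0.0, 0.001]
wrist_force: [0.2, -0.4, 6.0]
grip_width: 0.149
gripper_force: 58.7
```

```bash
python3 s.py
```

```text
t 3.75 q6 -0.2375 yaw -167.75 pos [0.5588 0.0598 0.1459] F [ 0.22 -0.45  6.  ] M [-0.062  0.088 -0.059] eff6 1.572 grip 0.149 58.7
```

Request:
{"fn": "step_arm", "kwargs": {
  "commands": [
    {"dx":0,"dy":0,"dz":0,"ax":0,"ay":0,"az":0.04,"fingers":0},
    {"dx":0,"dy":0,"dz":0,"ax":0,"ay":0,"az":0.08,"fingers":0},
    {"dx":0,"dy":0,"dz":0,"ax":0,"ay":0,"az":0.12,"fingers":0},
    {"dx":0,"dy":0,"dz":0,"ax":0,"ay":0,"az":0.16,"fingers":0},
    {"dx":0,"dy":0,"dz":0,"ax":0,"ay":0,"az":0.16,"fingers":0}
  ]
}}

```text
time_s: 4.25
position: [0.5588, 0.0601, 0.146]
tcp_rot: [0.018, 1.0, 0.0, 0.001]
wrist_force: [-0.1, 0.9, 5.8]
grip_width: 0.153
gripper_force: 58.8
```

```bash
python3 s.py
```

```text
t 4.25 q6 0.0117 yaw 177.99 pos [0.5588 0.0601 0.146 ] F [-0.15  0.89  5.81] M [0.284 0.149 0.021] eff6 0.767 grip 0.153 58.8
```

Request:
{"fn": "step_arm", "kwargs": {
  "commands": [
    {"dx":0,"dy":0,"dz":0,"ax":0,"ay":0,"az":0.04,"fingers":0},
    {"dx":0,"dy":0,"dz":0,"ax":0,"ay":0,"az":0.08,"fingers":0},
    {"dx":0,"dy":0,"dz":0,"ax":0,"ay":0,"az":0.12,"fingers":0},
    {"dx":0,"dy":0,"dz":0,"ax":0,"ay":0,"az":0.14,"fingers":0},
    {"dx":0,"dy":0,"dz":0,"ax":0,"ay":0,"az":0.14,"fingers":0}
  ]
}}

```text
time_s: 4.75
position: [0.5588, 0.0604, 0.146]
tcp_rot: [0.127, 0.992, 0.001, 0.001]
wrist_force: [-0.5, 2.1, 6.8]
grip_width: 0.151
gripper_force: 58.7
```

```bash
python3 s.py
```

```text
t 4.75 q6 0.2305 yaw 165.46 pos [0.5588 0.0604 0.146 ] F [-0.52  2.1   6.83] M [0.603 0.031 0.002] eff6 0.451 grip 0.151 58.7
```

Request:
{"fn": "step_arm", "kwargs": {
  "commands": [
    {"dx":0,"dy":0,"dz":0,"ax":0,"ay":0,"az":0.04,"fingers":0},
    {"dx":0,"dy":0,"dz":0,"ax":0,"ay":0,"az":0.08,"fingers":0},
    {"dx":0,"dy":0,"dz":0,"ax":0,"ay":0,"az":0.12,"fingers":0},
    {"dx":0,"dy":0,"dz":0,"ax":0,"ay":0,"az":0.14,"fingers":0},
    {"dx":0,"dy":0,"dz":0,"ax":0,"ay":0,"az":0.14,"fingers":0}
  ]
}}

```text
time_s: 5.25
position: [0.5589, 0.0606, 0.146]
tcp_rot: [0.234, 0.972, 0.001, 0.001]
wrist_force: [0.4, 3.3, 6.3]
grip_width: 0.15
gripper_force: 58.7
```

```bash
python3 s.py
```

```text
t 5.25 q6 0.4501 yaw 152.89 pos [0.5589 0.0606 0.146 ] F [0.37 3.28 6.33] M [ 0.769 -0.085  0.291] eff6 0.676 grip 0.150 58.7
```

Torque jumped to ~0.29 N m. I'll hold and re-read it.

Request:
{"fn": "step_arm", "kwargs": {
  "commands": [
    {"dx":0,"dy":0,"dz":0,"ax":0,"ay":0,"az":0,"fingers":0},
    {"dx":0,"dy":0,"dz":0,"ax":0,"ay":0,"az":0,"fingers":0},
    {"dx":0,"dy":0,"dz":0,"ax":0,"ay":0,"az":0,"fingers":0},
    {"dx":0,"dy":0,"dz":0,"ax":0,"ay":0,"az":0,"fingers":0},
    {"dx":0,"dy":0,"dz":0,"ax":0,"ay":0,"az":0,"fingers":0}
  ]
}}

```text
time_s: 5.75
position: [0.559, 0.0606, 0.1459]
tcp_rot: [0.234, 0.972, 0.001, 0.001]
wrist_force: [-0.0, 2.9, 7.0]
grip_width: 0.151
gripper_force: 58.7
```

```bash
python3 - <<'E'
from h import *
a=[]
for i in range(8):
    s=arm.observe();a.append([*s["moment"],s["qpos"][5],s["effort"][5]]);arm.camera("wrist")
a=np.array(a);print(a[:,2].round(3),a.mean(0).round(3))
E
```

```text
[0.299 0.238 0.235 0.253 0.244 0.269 0.233 0.271] [ 0.792 -0.096  0.255  0.449  0.244]
```

Request:
{"fn": "step_arm", "kwargs": {
  "commands": [
    {"dx":0,"dy":0,"dz":0,"ax":0,"ay":0,"az":0.03,"fingers":0},
    {"dx":0,"dy":0,"dz":0,"ax":0,"ay":0,"az":0.06,"fingers":0},
    {"dx":0,"dy":0,"dz":0,"ax":0,"ay":0,"az":0.09,"fingers":0},
    {"dx":0,"dy":0,"dz":0,"ax":0,"ay":0,"az":0.09,"fingers":0},
    {"dx":0,"dy":0,"dz":0,"ax":0,"ay":0,"az":0.09,"fingers":0}
  ]
}}

```text
time_s: 6.65
position: [0.559, 0.0607, 0.1459]
tcp_rot: [0.302, 0.953, 0.001, 0.001]
wrist_force: [0.7, 4.6, 5.8]
grip_width: 0.149
gripper_force: 58.7
```

```bash
cat > m.py <<'E'
from h import *
a=[]
for i in range(8):
    s=arm.observe();a.append([*s["moment"],s["qpos"][5],s["effort"][5]]);arm.camera("wrist")
a=np.array(a);print(a[:,2].round(3),a.mean(0).round(3))
E
python3 m.py
```

```text
[0.293 0.254 0.289 0.3   0.249 0.295 0.295 0.274] [ 0.942 -0.211  0.281  0.59   0.287]
```

Request:
{"fn": "step_arm", "kwargs": {
  "commands": [
    {"dx":0,"dy":0,"dz":0,"ax":0,"ay":0,"az":0.03,"fingers":0},
    {"dx":0,"dy":0,"dz":0,"ax":0,"ay":0,"az":0.06,"fingers":0},
    {"dx":0,"dy":0,"dz":0,"ax":0,"ay":0,"az":0.08,"fingers":0},
    {"dx":0,"dy":0,"dz":0,"ax":0,"ay":0,"az":0.08,"fingers":0},
    {"dx":0,"dy":0,"dz":0,"ax":0,"ay":0,"az":0.08,"fingers":0}
  ]
}}

```text
time_s: 7.55
position: [0.5591, 0.0608, 0.1459]
tcp_rot: [0.361, 0.933, 0.001, 0.001]
wrist_force: [0.1, 4.6, 6.1]
grip_width: 0.15
gripper_force: 58.7
```

```bash
python3 m.py
```

```text
[0.308 0.321 0.316 0.384 0.346 0.33  0.326 0.327] [ 1.047 -0.319  0.332  0.716  0.342]
```

Torque is ~0.33 N m, which is snug. Releasing, then rising.

Request:
{"fn": "step_arm", "kwargs": {
  "commands": [
    {"dx":0,"dy":0,"dz":0,"ax":0,"ay":0,"az":0,"fingers":0.5},
    {"dx":0,"dy":0,"dz":0,"ax":0,"ay":0,"az":0,"fingers":0.5},
    {"dx":0,"dy":0,"dz":0,"ax":0,"ay":0,"az":0,"fingers":0.5},
    {"dx":0,"dy":0,"dz":-0.06,"ax":0,"ay":0,"az":0,"fingers":0.5},
    {"dx":0,"dy":0,"dz":-0.16,"ax":0,"ay":0,"az":0,"fingers":0.5}
  ]
}}

```text
time_s: 8.45
position: [0.5563, 0.0596, 0.2074]
tcp_rot: [0.362, 0.932, -0.001, -0.003]
wrist_force: [0.7, -0.6, 0.5]
grip_width: 0.498
gripper_force: 0.0
```

Request:
{"fn": "step_arm", "kwargs": {
  "commands": [
    {"dx":0,"dy":0,"dz":-0.08,"ax":0,"ay":0,"az":0,"fingers":0.5},
    {"dx":0,"dy":0,"dz":-0.12,"ax":0,"ay":0,"az":0,"fingers":0.5},
    {"dx":0,"dy":0,"dz":-0.12,"ax":0,"ay":0,"az":0,"fingers":0.5},
    {"dx":0,"dy":0,"dz":-0.12,"ax":0,"ay":0,"az":0,"fingers":0.5},
    {"dx":0,"dy":0,"dz":-0.12,"ax":0,"ay":0,"az":0,"fingers":0.5}
  ]
}}

```text
time_s: 8.95
position: [0.5575, 0.0597, 0.2557]
tcp_rot: [0.362, 0.932, -0.0, -0.001]
wrist_force: [1.1, -0.2, -0.9]
grip_width: 0.499
gripper_force: 0.0
```

```bash
python3 s.py; python3 - <<'E'
from h import *
go(.56,.06,.25)
im,d,K=cam("top"); P=cloud(K,d); cv2.imwrite("pics/t3.png",cv2.resize(im[110:270,190:370],None,fx=4,fy=3.6)[:600,:720])
v,u=np.mgrid[:384,:512]
m=(P[...,2]>.135)&(P[...,2]<.17)&(v>165)&(v<250)&(u>200)&(u<345)
n,l,st,c=cv2.connectedComponentsWithStats(m.astype(np.uint8))
for i in range(1,n):
    if st[i,4]>30:
        q=P[l==i]; print(st[i],q.mean(0).round(4),cv2.minAreaRect((q[:,:2]*1000).astype(np.float32)))
hsv=cv2.cvtColor(im,cv2.COLOR_BGR2HSV)
m=(hsv[...,2]<60)&(abs(P[...,2]-.147)<.008)&(v>165)&(v<250)&(u>200)&(u<345)
q=P[m]; print("sleeve",len(q),q.mean(0),cv2.minAreaRect((q[:,:2]*1000).astype(np.float32)))
E
```

```text
t 8.95 q6 0.7164 yaw 137.59 pos [0.5575 0.0597 0.2557] F [ 1.07 -0.19 -0.92] M [-0.019 -0.006  0.007] eff6 0.000 grip 0.499 0.0
t 8.95 pos [0.5575 0.0597 0.2557] yaw 137.59 zax [-0.002  0.    -1.   ] q [-0.024  0.358 -0.043  1.172 -0.     0.716]
d [-0.0041  0.0049  0.0142] az None
[233 180  48  21 383] [0.5749 0.2007 0.1476] ((575.6502685546875, 201.02615356445312), (16.745859146118164, 99.34623718261719), 19.296180725097656)
[317 186  19  26 158] [0.5583 0.0611 0.1531] ((559.3080444335938, 60.168800354003906), (14.49846076965332, 58.6913948059082), 62.56858825683594)
sleeve 21 [0.56930756 0.20813257 0.14661353] ((567.4750366210938, 217.94993591308594), (11.90163516998291, 56.78346252441406), 20.533727645874023)
```

View pics/t3.png

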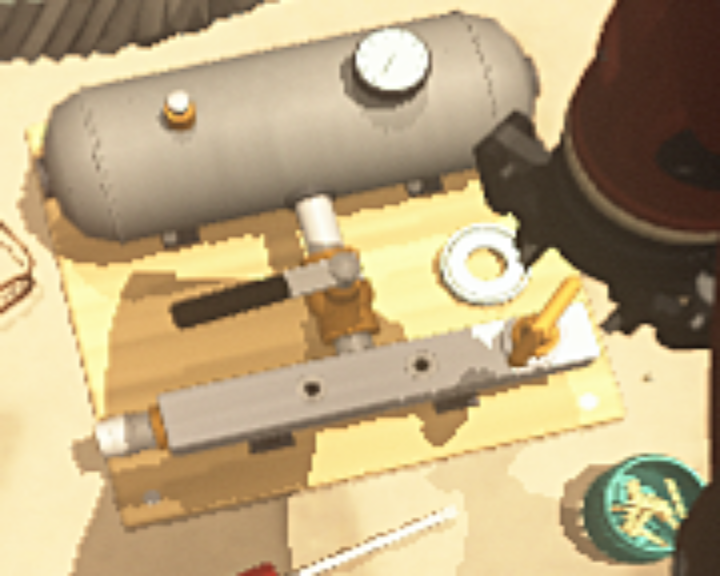

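The bar has turned and is released; the tape, driver and cup are unmoved and the lever is still shut. Lever geometry: stem ≈ (0.589, 0.161), sleeve ≈ (0.569, 0.219), direction 109°. Moving above the sleeve.

```bash
python3 -c "
from h import *
go(.569,.219,.215,109.3)"
```

```text
t 9.0 pos [0.5575 0.0597 0.2557] yaw 137.59 zax [-0.002 -0.    -1.   ] q [-0.024  0.358 -0.043  1.172 -0.     0.716]
d [0.2472 0.3137 0.1016] az 0.3144
```

Request:
{"fn": "step_arm", "kwargs": {
  "commands": [
    {"dx":0.06,"dy":0.08,"dz":0,"ax":0,"ay":0,"az":0.08,"fingers":0.5},
    {"dx":0.12,"dy":0.16,"dz":0,"ax":0,"ay":0,"az":0.16,"fingers":0.5},
    {"dx":0.18,"dy":0.24,"dz":0.03,"ax":0,"ay":0,"az":0.24,"fingers":0.5},
    {"dx":0.247,"dy":0.314,"dz":0.07,"ax":0,"ay":0,"az":0.314,"fingers":0.5},
    {"dx":0.247,"dy":0.314,"dz":0.1,"ax":0,"ay":0,"az":0.314,"fingers":0.5}
  ]
}}

```text
time_s: 9.5
position: [0.5688, 0.2232, 0.2148]
tcp_rot: [0.578, 0.816, -0.0, -0.001]
wrist_force: [-0.0, -0.0, -0.3]
grip_width: 0.497
gripper_force: 0.0
```

Request:
{"fn": "step_arm", "kwargs": {
  "commands": [
    {"dx":0,"dy":0,"dz":0,"ax":0,"ay":0,"az":0,"fingers":0.5},
    {"dx":0,"dy":0,"dz":0,"ax":0,"ay":0,"az":0,"fingers":0.5},
    {"dx":0,"dy":0,"dz":0,"ax":0,"ay":0,"az":0,"fingers":0.5},
    {"dx":0,"dy":0,"dz":0,"ax":0,"ay":0,"az":0,"fingers":0.5},
    {"dx":0,"dy":0,"dz":0,"ax":0,"ay":0,"az":0,"fingers":0.5}
  ]
}}

```text
time_s: 10.0
position: [0.5703, 0.2184, 0.2178]
tcp_rot: [0.579, 0.816, 0.0, 0.0]
wrist_force: [0.3, -0.1, -0.8]
grip_width: 0.499
gripper_force: 0.0
```

```bash
python3 s.py; python3 - <<'E'
from h import *
go(.569,.219,.145,109.3)
im,d,K=cam("wrist"); P=cloud(K,d); cv2.imwrite("pics/w4.png",im)
for lo,hi in((.141,.17),(.1525,.162)):
  m=(P[...,2]>lo)&(P[...,2]<hi)&(d>0)
  n,l,st,c=cv2.connectedComponentsWithStats(m.astype(np.uint8))
  for i in range(1,n):
    if st[i,4]>60:
        q=P[l==i]; print(lo,st[i],q.mean(0).round(4),cv2.minAreaRect((q[:,:2]*1000).astype(np.float32)))
E
```

```text
t 10.00 q6 1.4802 yaw 109.29 pos [0.5703 0.2184 0.2178] F [ 0.3  -0.08 -0.81] M [-0.     0.008 -0.036] eff6 -0.009 grip 0.499 0.0
t 10.0 pos [0.5703 0.2184 0.2178] yaw 109.29 zax [ 0.001  0.    -1.   ] q [ 0.246  0.472  0.032  1.13  -0.     1.48 ]
d [ 0.0025 -0.0029  0.1819] az -0.0001
0.141 [ 246  171   26  142 3300] [0.5742 0.2051 0.1492] ((575.486572265625, 201.62966918945312), (16.06532096862793, 100.35132598876953), 19.233837127685547)
0.141 [418 218  32  28 607] [0.6819 0.2505 0.1517] ((683.5274658203125, 249.18563842773438), (14.284750938415527, 15.67246150970459), 10.266350746154785)
0.141 [369 357  21  27 188] [0.7015 0.1275 0.1526] ((702.9033813476562, 126.07105255126953), (6.983158111572266, 24.454505920410156), 56.22141647338867)
0.1525 [429 227  21  19 305] [0.6833 0.2501 0.1569] ((684.0421142578125, 249.63095092773438), (11.585257530212402, 11.708576202392578), 20.697877883911133)
0.1525 [247 294  23  19 317] [0.5892 0.1625 0.1542] ((589.7378540039062, 161.79554748535156), (15.443158149719238, 15.050214767456055), 53.187744140625)
0.1525 [373 365  17  19 140] [0.7034 0.1264 0.1543] ((702.9033813476562, 126.07105255126953), (6.983158111572266, 24.454505920410156), 56.22141647338867)
```

View pics/w4.png

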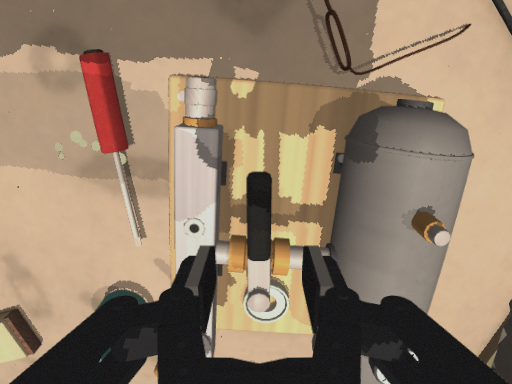

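The lever is clear under the gripper: sleeve at (259,215), stem knob at (258,302), so stem (0.5893, 0.162). Descending and gripping the sleeve.

Request:
{"fn": "step_arm", "kwargs": {
  "commands": [
    {"dx":0.006,"dy":-0.002,"dz":0.09,"ax":0,"ay":0,"az":0,"fingers":0.5},
    {"dx":0.006,"dy":-0.002,"dz":0.15,"ax":0,"ay":0,"az":0,"fingers":0.5},
    {"dx":0.006,"dy":-0.002,"dz":0.184,"ax":0,"ay":0,"az":0,"fingers":0.5},
    {"dx":0.006,"dy":-0.002,"dz":0.184,"ax":0,"ay":0,"az":0,"fingers":0.5},
    {"dx":0.006,"dy":-0.002,"dz":0.184,"ax":0,"ay":0,"az":0,"fingers":0.3}
  ]
}}

```text
time_s: 10.55
position: [0.5687, 0.221, 0.1441]
tcp_rot: [0.578, 0.816, 0.0, 0.0]
wrist_force: [-0.7, 0.4, 0.4]
grip_width: 0.347
gripper_force: 0.0
```

Request:
{"fn": "step_arm", "kwargs": {
  "commands": [
    {"dx":0,"dy":0,"dz":0,"ax":0,"ay":0,"az":0,"fingers":0},
    {"dx":0,"dy":0,"dz":0,"ax":0,"ay":0,"az":0,"fingers":0},
    {"dx":0,"dy":0,"dz":0,"ax":0,"ay":0,"az":0,"fingers":0},
    {"dx":0,"dy":0,"dz":0,"ax":0,"ay":0,"az":0,"fingers":0},
    {"dx":0,"dy":0,"dz":0,"ax":0,"ay":0,"az":0,"fingers":0}
  ],
  "newtons": 30
}}

```text
time_s: 11.05
position: [0.5692, 0.2212, 0.1448]
tcp_rot: [0.578, 0.816, 0.001, 0.001]
wrist_force: [-0.2, 0.2, 6.6]
grip_width: 0.177
gripper_force: 34.2
```

```bash
cat > arc.py <<'E'
from h import *
import sys
a0=float(sys.argv[1]); S=np.array([.5893,.162])
s=arm.observe();M=R.from_quat(s["tcp_rot"]).as_matrix();p=s["position"]
v=p[:2]-S; print("r",np.hypot(*v).round(4),"ang",np.degrees(np.arctan2(v[1],v[0])).round(2))
r=.062
for k in range(1,6):
    t=k*a0; c=np.radians(t); th=np.arctan2(v[1],v[0])+c
    q=S+np.hypot(*v)*np.array([np.cos(th),np.sin(th)])
    print((M.T@np.array([*(q-p[:2]),0])/.4).round(3),"az",round(-t/90,3))
E
python3 s.py; python3 arc.py 6
```

```text
t 11.05 q6 1.4843 yaw 109.34 pos [0.5692 0.2212 0.1448] F [-0.24  0.15  6.6 ] M [-0.119  0.089 -0.033] eff6 0.020 grip 0.177 34.2
r 0.0626 ang 108.75
[-0.001 -0.016 -0.   ] az -0.067
[-0.003 -0.033 -0.   ] az -0.133
[-0.007 -0.048 -0.   ] az -0.2
[-0.013 -0.064 -0.   ] az -0.267
[-0.02  -0.078 -0.   ] az -0.333
```

Geometry checks out (r = 62.6 mm). Swinging 30°, then the same again in the turned frame.

Request:
{"fn": "step_arm", "kwargs": {
  "commands": [
    {"dx":-0.001,"dy":-0.016,"dz":0,"ax":0,"ay":0,"az":-0.067,"fingers":0},
    {"dx":-0.003,"dy":-0.033,"dz":0,"ax":0,"ay":0,"az":-0.133,"fingers":0},
    {"dx":-0.007,"dy":-0.048,"dz":0,"ax":0,"ay":0,"az":-0.2,"fingers":0},
    {"dx":-0.013,"dy":-0.064,"dz":0,"ax":0,"ay":0,"az":-0.267,"fingers":0},
    {"dx":-0.02,"dy":-0.078,"dz":0,"ax":0,"ay":0,"az":-0.333,"fingers":0}
  ]
}}

```text
time_s: 11.55
position: [0.5423, 0.203, 0.1447]
tcp_rot: [0.346, 0.938, 0.0, 0.001]
wrist_force: [-0.5, -1.8, 6.7]
grip_width: 0.177
gripper_force: 34.3
```

```bash
python3 s.py; python3 arc.py 6
```

```text
t 11.55 q6 0.9386 yaw 139.53 pos [0.5423 0.203  0.1447] F [-0.47 -1.76  6.68] M [-0.523  0.013 -0.28 ] eff6 1.487 grip 0.177 34.3
r 0.0624 ang 138.92
[-0.001 -0.016 -0.   ] az -0.067
[-0.003 -0.032 -0.   ] az -0.133
[-0.007 -0.048 -0.   ] az -0.2
[-0.013 -0.064 -0.   ] az -0.267
[-0.02  -0.078 -0.   ] az -0.333
```

Request:
{"fn": "step_arm", "kwargs": {
  "commands": [
    {"dx":-0.001,"dy":-0.016,"dz":0,"ax":0,"ay":0,"az":-0.067,"fingers":0},
    {"dx":-0.003,"dy":-0.033,"dz":0,"ax":0,"ay":0,"az":-0.133,"fingers":0},
    {"dx":-0.007,"dy":-0.048,"dz":0,"ax":0,"ay":0,"az":-0.2,"fingers":0},
    {"dx":-0.013,"dy":-0.064,"dz":0,"ax":0,"ay":0,"az":-0.267,"fingers":0},
    {"dx":-0.02,"dy":-0.078,"dz":0,"ax":0,"ay":0,"az":-0.333,"fingers":0}
  ]
}}

```text
time_s: 12.05
position: [0.5279, 0.1737, 0.1447]
tcp_rot: [0.092, 0.996, -0.0, 0.001]
wrist_force: [-1.6, -3.5, 7.7]
grip_width: 0.183
gripper_force: 34.5
```

```bash
python3 s.py; python3 arc.py 6
```

```text
t 12.05 q6 0.3705 yaw 169.48 pos [0.5279 0.1737 0.1447] F [-1.62 -3.53  7.65] M [-0.741  0.059 -0.419] eff6 1.428 grip 0.183 34.5
r 0.0625 ang 169.21
[-0.001 -0.016  0.   ] az -0.067
[-0.003 -0.033  0.   ] az -0.133
[-0.007 -0.048  0.   ] az -0.2
[-0.013 -0.064  0.   ] az -0.267
[-0.021 -0.078  0.   ] az -0.333
```

Request:
{"fn": "step_arm", "kwargs": {
  "commands": [
    {"dx":-0.001,"dy":-0.016,"dz":0,"ax":0,"ay":0,"az":-0.067,"fingers":0},
    {"dx":-0.003,"dy":-0.033,"dz":0,"ax":0,"ay":0,"az":-0.133,"fingers":0},
    {"dx":-0.007,"dy":-0.048,"dz":0,"ax":0,"ay":0,"az":-0.2,"fingers":0},
    {"dx":-0.013,"dy":-0.064,"dz":0,"ax":0,"ay":0,"az":-0.267,"fingers":0},
    {"dx":-0.02,"dy":-0.078,"dz":0,"ax":0,"ay":0,"az":-0.333,"fingers":0}
  ]
}}

```text
time_s: 12.55
position: [0.5294, 0.1442, 0.1447]
tcp_rot: [-0.169, 0.986, 0.003, 0.001]
wrist_force: [-8.6, 30.4, 9.8]
grip_width: 0.179
gripper_force: 57.0
```

```bash
python3 s.py; python3 arc.py 1
```

```text
t 12.55 q6 -0.2108 yaw -160.51 pos [0.5294 0.1442 0.1447] F [-8.6  30.37  9.79] M [ 6.015  1.654 -1.235] eff6 0.742 grip 0.179 57.0
r 0.0625 ang -163.46
[ 0.    -0.003 -0.   ] az -0.011
[ 0.    -0.005 -0.   ] az -0.022
[ 0.    -0.008 -0.   ] az -0.033
[ 0.    -0.011 -0.   ] az -0.044
[ 0.    -0.014 -0.   ] az -0.056
```

30 N at the stop means fully open. Relieving, releasing and rising.

Request:
{"fn": "step_arm", "kwargs": {
  "commands": [
    {"dx":0,"dy":0.005,"dz":0,"ax":0,"ay":0,"az":0,"fingers":0},
    {"dx":0,"dy":0.005,"dz":0,"ax":0,"ay":0,"az":0,"fingers":0.4},
    {"dx":0,"dy":0.005,"dz":0,"ax":0,"ay":0,"az":0,"fingers":0.4},
    {"dx":0,"dy":0.005,"dz":0,"ax":0,"ay":0,"az":0,"fingers":0.4},
    {"dx":0,"dy":0.005,"dz":-0.06,"ax":0,"ay":0,"az":0,"fingers":0.4}
  ]
}}

```text
time_s: 13.05
position: [0.5268, 0.1437, 0.1652]
tcp_rot: [-0.167, 0.986, 0.0, -0.003]
wrist_force: [-0.1, 0.5, 1.5]
grip_width: 0.401
gripper_force: 0.0
```

Request:
{"fn": "step_arm", "kwargs": {
  "commands": [
    {"dx":0,"dy":0,"dz":-0.1,"ax":0,"ay":0,"az":0,"fingers":0.4},
    {"dx":0,"dy":0,"dz":-0.2,"ax":0,"ay":0,"az":0,"fingers":0.4},
    {"dx":0,"dy":0,"dz":-0.25,"ax":0,"ay":0,"az":0,"fingers":0.4},
    {"dx":0,"dy":0,"dz":-0.25,"ax":0,"ay":0,"az":0,"fingers":0.4},
    {"dx":0,"dy":0,"dz":-0.25,"ax":0,"ay":0,"az":0,"fingers":0.4}
  ]
}}

```text
time_s: 13.55
position: [0.5287, 0.144, 0.2672]
tcp_rot: [-0.167, 0.986, -0.0, 0.0]
wrist_force: [-0.3, 0.4, -0.7]
grip_width: 0.4
gripper_force: 0.0
```

```bash
python3 s.py; python3 - <<'E'
from h import *
im,d,K=cam("wrist"); P=cloud(K,d); cv2.imwrite("pics/w5.png",im)
m=(P[...,2]>.138)&(P[...,2]<.17)&(d>0)
n,l,st,c=cv2.connectedComponentsWithStats(m.astype(np.uint8))
for i in range(1,n):
    if st[i,4]>60:
        q=P[l==i]; print(st[i],q.mean(0).round(4),cv2.minAreaRect((q[:,:2]*1000).astype(np.float32)))
m=(abs(P[...,2]-.099)<.004)&(d>0); n,l,st,c=cv2.connectedComponentsWithStats(m.astype(np.uint8))
i=1+st[1:,4].argmax();print("manifold",cv2.minAreaRect((P[l==i][:,:2]*1000).astype(np.float32)))
E
```

```text
t 13.55 q6 -0.2034 yaw -160.75 pos [0.5287 0.144  0.2672] F [-0.29  0.36 -0.74] M [0.018 0.011 0.021] eff6 -0.000 grip 0.400 0.0
[ 245  160   27  118 2253] [0.5458 0.1497 0.1492] ((548.520263671875, 150.5564422607422), (100.22974395751953, 16.062715530395508), 15.03596019744873)
[117 173  62  52 966] [0.5568 0.062  0.1547] ((559.3184814453125, 60.807064056396484), (14.437776565551758, 59.13823318481445), 61.74665451049805)
manifold ((519.3919067382812, 208.98086547851562), (34.64980697631836, 106.65076446533203), 14.759115219116211)
```

View pics/w5.png

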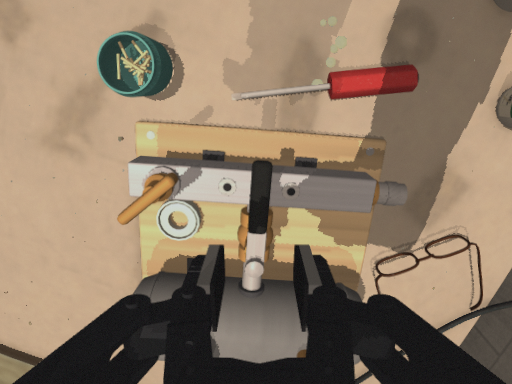

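The lever now reads 195.0° against a manifold yaw of 14.8°, so it is fully open along the pipe. The bystanders are untouched and the arm is clear. Handing in.

```bash
python3 -c "
from rig import arm
print(arm.sign_off())"
```

```text
the job is handed in; nothing more can be done
None
```

I tightened the plug to about 0.33 N m (snug by torque), then opened the valve fully to its stop and handed the job in at about 14 s; the tape, driver, cup and spectacles were not touched, and no verdict came back.

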